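# Centre the jam jar on the scale and tare it

## Task

The jam jar stands off-centre on the small round pan of the kitchen scale. With light taps of a fingertip from beside it, never lifting it, tipping it over or taking it between the fingers, nudge it until it stands still and centred on the pan; then press the scale's blue tare button fully down and let it come back up. Leave everything else on the sill where it is.

Things in the scene. Friction and masses are not known exactly. Their poses are not given: they have to be found in the camera images.
- jar: clear glass jam jar, red lid with a yellow disc, 140 to 280 g, loose on the pan. Round about its z axis (up); origin at the centre of its underside. Flat foot 48 mm across with a rounded-out bottom: it rocks if pushed high. Widest, 80 mm, 18 to 26 mm up, where a fingertip beside it touches low enough to slide it; narrows to 62 mm at 62 mm up; lid 66 mm across, 61 to 75 mm up
- pan_top (a point): centre of the top face of the scale's pan, 42 mm above the sill, fixed. The pan is a dark steel disc 70 mm across and 6 mm thick on a thin neck, concentric with the scale's round white body, 150 mm across and 26 mm high
- tare_top (a point): centre of the top of the tare button, a round blue push button 30 mm across in a round grey housing, on a tongue that sticks out from the round body towards the robot; 105 mm from the pan's centre. The scale is turned by up to 0.35 rad
- tare (a joint): travel of the tare button in m: 0 is up, 0.005 fully down; sprung, about 4 N to push it fully down, comes back by itself
- funnel: orange plastic funnel standing on its wide mouth, 90 mm across at the foot, 88 mm high; a bystander, loose; origin at the centre of its underside
- eggcup: blue ceramic egg cup, 50 mm across, 62 mm high; a bystander, loose; origin at the centre of its underside
- soapdish: stainless soap dish, 85 x 125 mm, 27 mm high with its bar of soap; a bystander, loose; origin at the centre of its underside
- scraper: flat green hard-silicone pot scraper lying down, 75 x 105 mm, 16 mm high; a bystander, loose; origin at the centre of its underside
- spice: small spice jar with black cap, 46 mm across, 85 mm high; a bystander, loose; origin at the centre of its underside
- mug: white mug, 80 mm across plus a handle on its +y side, 88 mm high; a bystander, loose; origin at the centre of its underside

How it is judged:
On the way, in this order (a step that is already met when the one before it is completed fails the run):
1. the jar stands upright and still on the pan, within 5 mm of its centre, with no finger on it (horizontal distance between jar and pan_top below 0.005 m and angle between jar's own z axis and vertical below 0.05 rad and linear speed of jar below 0.01 m/s and z of jar in the frame of pan_top between -0.003 and 0.003 m and contact force between the fingers and jar below 0.05 N), for 0.3 s.
2. the tare button is pressed fully down (value of joint tare above 0.004 m and horizontal distance between jar and pan_top below 0.005 m), for 0.05 s.
At the end, for the whole second after the job is handed in: The jar stands upright (within 0.05 rad) and still on the pan with its axis within 5 mm of the pan's centre, and the tare button is up again (horizontal distance between jar and pan_top below 0.005 m and angle between jar's own z axis and vertical below 0.05 rad and linear speed of jar below 0.01 m/s and z of jar in the frame of pan_top between -0.003 and 0.003 m and value of joint tare below 0.001 m); the robot touches nothing.
It fails at once if the jar is tipped by more than 0.35 rad or falls off the pan (angle between jar's own z axis and vertical above 0.35 rad or z of jar in the frame of pan_top below -0.012 m).
It fails at once if the jar is lifted more than 12 mm off the pan (z of jar in the frame of pan_top above 0.012 m).
It fails at once if the jar is taken between the fingers (touched with the grasp point within 25 mm of its axis) (horizontal distance between the grasp point and jar below 0.025 m and contact force between the fingers and jar above 0.2 N).
It fails at once if the robot pushes the jar harder than 15 N (contact force between any of the arm, the fingers and jar above 15 N).
It fails at once if a bystander is moved by more than 15 mm (distance of any of funnel, eggcup, soapdish, scraper, spice, mug from where it was at the start of the episode above 0.015 m).
It also fails if it takes over 58 s, if anything falls off the work surface, if the arm or the gripper's body presses on something with over 40 N, if the wrist force passes 120 N, or if a joint passes its speed limit or range.

## Robot

A 6-joint arm with a two-finger parallel gripper is mounted at the origin on the work surface. World frame = base frame: x ahead of the robot, y to its left, z up, the work surface at z = 0. Lengths are in m, angles in rad, forces in N, time in s.
With the tool pointing down it reaches from about 0.25 to 0.725 m from the base axis. Payload 4 kg.
Tool frame: the origin (TCP) lies on the centre line of the jaws, within the pads' length; the fingertips stand 17 mm ahead of it and the grasp point (between the pads) lies 2 mm behind it; z points along the fingers, y is the line along which they close (so a half turn about z gives the same grasp; the last joint's range is limited). The gripper opens to 85 mm and grips with 20 to 120 N. Pads are 22 mm wide; open, the fingers measure 114 mm over their backs; the gripper's body (76 mm by 85 mm) begins 54 mm behind the grasp point. The pads swing forward as they close: fully open they stand 13 mm farther back than shut.
Start: joints at [1.232, 0.241, 0.005, 1.335, 0, 1.571], TCP at [0.166, 0.472, 0.248] pointing down, gripper open.
Joint ranges: [-2.72, 2.72], [-1.05, 1.87], [-1.09, 1.28], [-1.99, 2.15], [-1.42, 1.44], [-3.14, 3.14]. Speed limits (rad/s): [2.79, 2.79, 3.14, 3.14, 3.14, 3.14].

## Interface

Orientations are given as a unit quaternion [x, y, z, w].
In Python, from workcell import get_obs, imaging, order gives the robot as it stands.
- The arm moves only by the tool apply_moves, never from a script. Its argument "targets" is a list that holds one entry, the list of rows, each a list of 5 numbers: the shift along the world's x, y, z in units of 40 mm (1.0 is 40 mm), then the turn about the world's z in degrees, then the gripper command: -1 is shut, 1 is fully open, values between are in proportion. In form: [[[dx, dy, dz, turn, fingers], ...]]. A call has 1 to 8 rows; each row shifts and turns the commanded pose from where the row before left it; what a row does not reach is not made up. A row lasts 1/12 s, in which the tool goes at most 41.7 mm and 7.16 degrees, less where a joint would pass 70% of its speed; a pose out of reach is approached as far as the arm can. A call is refused whole if a number of a shift passes 1 or a number of a turn 7.16, either way. A call with a gripper value outside its range is refused whole. The fingers move at their own pace and stop on an object; the grip force is fixed at half the most. Time passes only in rows, so rows that do not move let the fingers close. It gives the time, the measured TCP pose, the force, the opening and the grip force at its end, in the units of the state.
- get_obs(): the state, without advancing time (a new reading comes with each control period).
- imaging.camera(name): name is "scene" or "top" or "wrist"; returns (picture, depth): 420x560x3 uint8, blue, green, red; 420x560 float32, m along the optical axis (not along the pixel's ray), 0 where there is no reading.
- imaging.get_calibration(name): a dict with "camera_matrix" (3x3 intrinsics, pixels), "eye" and "rotation" of the camera in the world; the wrist camera has in their place "hand_eye" (4x4, takes a point from camera to tool coordinates, whose origin is the TCP and whose axes are the flange's). Camera axes: x right, y down, z forward; pixel columns grow to the right and rows downward; lengths in m; the calibration is good to about 2 mm. A picture is of the moment at which its call begins: read the wrist's pose just before it. get_calibration takes no time and is no camera call.
- order.job_done(): hands the job in; it is judged then, once.
The state is a dict: "clock": time; "joint_pos": joint angles; "joint_vel": joint speeds; "tau": joint torques, N m; "eef_pos": TCP position; "tool_rot": TCP orientation; "ft_force": force on the tool from outside, world axes, zero at the start; "ft_torque": the same for the moment, N m; "grip_width": finger opening in m; "grasp_force": force on a finger pad.
Only numpy, scipy, OpenCV 4.12 (cv2) and the standard library are available. Lean on these libraries where they do the work, as an engineer would, in place of code of your own. Each camera call takes 0.05 s, during which the arm holds its last target. There are 200 camera calls.

## Working session

There is one attempt and no reset: what is moved stays moved. The work goes in short steps, Python scripts to look and compute and a tool call to move; the robot and the scene stay as the last step left them, time stands still between calls to the robot, and variables do not carry over. Pictures are saved under pics/ and viewed, at most 10 in all, crops included, and the job is handed in when it is done.

Besides the shell and the picture viewer there is one more tool, called after "Emit:" as name(argument=value, ...) on one line, values as JSON. apply_moves: Moves the arm, as the interface text tells. Its arguments: {"type":"object","properties":{"targets":{"type":"array","items":{"type":"array","items":{"type":"array","items":{"type":"number"}}}}},"required":["targets"]}

```bash
mkdir -p pics; ls; python3 - <<'E'
from workcell import get_obs, imaging
import cv2,numpy as np
o=get_obs();print(o['clock'],o['eef_pos'],o['tool_rot'],o['grip_width'])
for n in('scene','top'):
    p,d=imaging.camera(n);cv2.imwrite(f'pics/{n}0.png',p);np.save(f'pics/{n}0.npy',d)
    c=imaging.get_calibration(n);print(n,c)
print(imaging.get_calibration('wrist'))
E
```

```text
pics
0.0 [0.16598776 0.47102661 0.24741005] [ 1.68593647e-01  9.85685100e-01 -1.01633388e-03 -1.79252228e-04] 0.08539168366679895
scene {'camera_matrix': array([[467.36643666,   0.        , 276.30088772],
       [  0.        , 467.36643666, 211.62842058],
       [  0.        ,   0.        ,   1.        ]]), 'eye': array([ 1.05500263, -0.82721176,  0.69315755]), 'rotation': array([ 0.84242123,  0.23848121, -0.13230731, -0.46470201])}
top {'camera_matrix': array([[463.3345633 ,   0.        , 274.20831135],
       [  0.        , 463.3345633 , 209.10881986],
       [  0.        ,   0.        ,   1.        ]]), 'eye': array([0.39468187, 0.02018197, 1.43454597]), 'rotation': array([-0.70343585,  0.70931762, -0.03815613,  0.02430274])}
{'camera_matrix': array([[298.45133267,   0.        , 275.73324641],
       [  0.        , 298.45133267, 213.2261579 ],
       [  0.        ,   0.        ,   1.        ]]), 'hand_eye': array([[-7.28806634e-04, -9.62113469e-01, -2.72648385e-01,
         6.98301838e-02],
       [ 9.99999641e-01, -5.83638936e-04, -6.13535604e-04,
        -3.44247621e-04],
       [ 4.31162655e-04, -2.72648734e-01,  9.62113549e-01,
        -1.25165499e-01],
       [ 0.00000000e+00,  0.00000000e+00,  0.00000000e+00,
         1.00000000e+00]])}
```

View pics/top0.png

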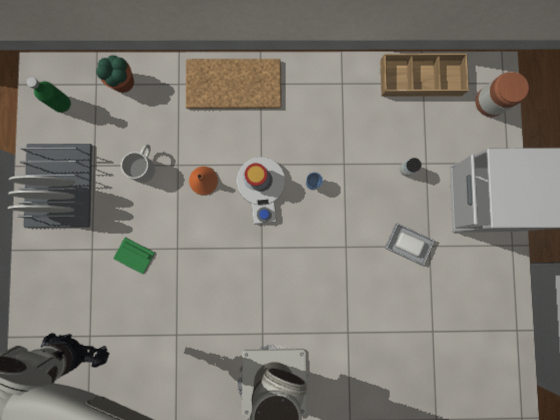

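View pics/scene0.png

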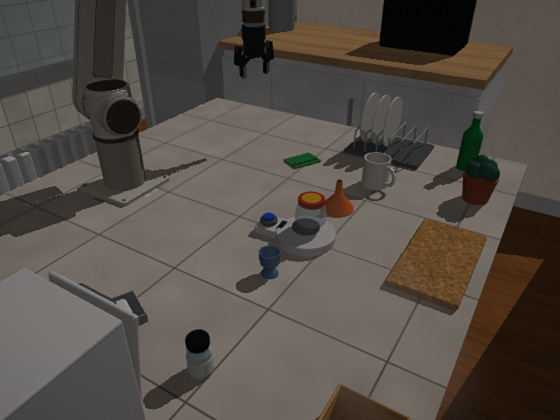

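The top view shows the jar's lid at about (257,175) on the scale (262,182). The button is at (264,214), with the funnel at (203,180) and the egg cup at (314,181). In the scene view the pan shows as a dark patch at (306,228), so the jar is off towards +y and +x.

```bash
cat > h.py <<'E'
import numpy as np,cv2
from scipy.spatial.transform import Rotation as R
from workcell import get_obs, imaging
def cam(n):
    c=imaging.get_calibration(n)
    if n!='wrist': return c['camera_matrix'],R.from_quat(c['rotation']).as_matrix(),np.array(c['eye'])
    o=get_obs();T=np.eye(4);T[:3,:3]=R.from_quat(o['tool_rot']).as_matrix();T[:3,3]=o['eef_pos'];T=T@c['hand_eye']
    return c['camera_matrix'],T[:3,:3],T[:3,3]
def ray(C,uv,z):
    uv=np.atleast_2d(np.asarray(uv,float));K,M,e=C
    d=(np.c_[uv,np.ones(len(uv))]@np.linalg.inv(K).T)@M.T
    return (e+d*((z-e[2])/d[:,2])[:,None])[:,:2]
def proj(C,P):
    K,M,e=C;q=(np.atleast_2d(P)-e)@M@K.T;return q[:,:2]/q[:,2:]
def mask(p,lo,hi):
    return cv2.inRange(cv2.cvtColor(p,cv2.COLOR_BGR2HSV),lo,hi)
def blobs(m,amin=15):
    n,_,s,c=cv2.connectedComponentsWithStats(m)
    return sorted([(int(s[i,4]),c[i].round(1).tolist()) for i in range(1,n) if s[i,4]>=amin],reverse=True)
E
python3 - <<'E'
from h import *
p=cv2.imread('pics/top0.png');C=cam('top')
for nm,lo,hi,z in[('yellow',(18,120,100),(35,255,255),.117),('blue',(105,130,60),(128,255,255),.03),('orange',(3,150,80),(14,255,255),.04),('green',(50,120,40),(80,255,255),.016)]:
    for a,c in blobs(mask(p,lo,hi))[:4]: print(nm,a,c,ray(C,c,z)[0].round(4))
print(proj(C,[[.4,.05,0],[.5,.05,0]]))
hsv=cv2.cvtColor(p,cv2.COLOR_BGR2HSV)
for u,v in[(262,200),(245,190),(281,182),(300,220),(230,150)]:print(u,v,hsv[v,u])
E
```

```text
yellow 190 [255.4, 173.8] [0.6135 0.0469]
blue 66 [263.8, 213.9] [0.5046 0.0238]
orange 442 [200.7, 179.8] [0.6089 0.2142]
orange 58 [254.7, 173.1] [0.6285 0.0506]
green 764 [133.4, 255.1] [0.3836 0.4197]
green 620 [51.9, 96.5] [0.8773 0.6806]
[[255.58825746 248.55645084]
 [255.40671096 216.20636453]]
262 200 [ 0  4 57]
245 190 [ 40   4 181]
281 182 [ 30   5 111]
300 220 [ 22  18 159]
230 150 [ 20  19 163]
```

Emit:
apply_moves(targets=[[[0.7, -0.65, 0, 2.5, -1], [0.7, -0.65, 0, 2.5, -1], [0.7, -0.65, 0, 2.5, -1], [0.7, -0.65, 0, 2.5, -1], [0.7, -0.65, 0, 2.5, -1], [0.7, -0.65, 0, 2.5, -1], [0.7, -0.65, 0, 2.5, -1], [0.7, -0.65, 0, 1.9, -1]]])

```text
clock: 0.77
eef_pos: [0.391, 0.2619, 0.248]
tool_rot: [-0.001, 1.0, -0.0, -0.0]
ft_force: [1.4, 0.6, 0.4]
grip_width: -0.0
grasp_force: 0.0
```

Emit:
apply_moves(targets=[[[0.7, -0.65, 0, 0, -1], [0.7, -0.65, 0, 0, -1], [0.7, -0.65, 0, 0, -1], [0.7, -0.65, 0, 0, -1], [0.7, -0.65, 0, 0, -1], [0.7, -0.65, 0, 0, -1], [0.7, -0.65, 0.2, 0, -1], [0.7, -0.65, 0.2, 0, -1]]])

```text
clock: 1.43
eef_pos: [0.6146, 0.0539, 0.2632]
tool_rot: [0.0, 1.0, -0.0, -0.001]
ft_force: [0.0, 0.6, 0.1]
grip_width: -0.0002
grasp_force: 0.0
```

Emit:
apply_moves(targets=[[[0.5, -0.5, 0, 0, -1], [0, 0, 0, 0, -1], [0, 0, 0, 0, -1], [0, 0, 0, 0, -1]]])

```text
clock: 1.77
eef_pos: [0.6335, 0.0357, 0.2633]
tool_rot: [0.0, 1.0, 0.0, -0.001]
ft_force: [0.6, -0.1, -0.2]
grip_width: 0.0001
grasp_force: 0.0
```

```bash
python3 - <<'E'
from h import *
o=get_obs();print(o['clock'],o['eef_pos'],R.from_quat(o['tool_rot']).as_matrix().round(3).tolist(),o['ft_force'],o['grip_width'],o['joint_pos'])
p,d=imaging.camera('wrist');cv2.imwrite('pics/w1.png',p)
E
```

```text
1.7667 [0.6334642  0.03574266 0.26331351] [[-1.0, 0.0, -0.002], [0.0, 1.0, 0.0], [0.002, 0.0, -1.0]] [ 0.59596793 -0.11668653 -0.16479511] 0.0001079123682437509 [5.61622559e-02 5.18145886e-01 4.51620533e-01 1.50661915e+00
 4.47578476e-04 5.65572908e-02]
```

View pics/w1.png

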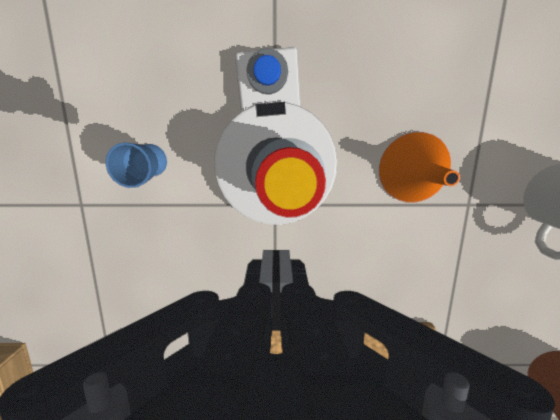

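The wrist view shows the scale body at about (276,163), radius about 60 px. The lid is at (290,182) with its yellow disc, the button at (267,69), and the fingers are at the bottom, clear of everything.

```bash
cat >> h.py <<'E'
from scipy.optimize import least_squares
def circ(P,r=None):
    f=lambda q:np.hypot(P[:,0]-q[0],P[:,1]-q[1])-(q[2] if r is None else r)
    s=least_squares(f,[*P.mean(0)]+([.05] if r is None else []),loss='soft_l1',f_scale=.0007)
    return s.x, np.median(abs(f(s.x)))
def big(m):
    cs,_=cv2.findContours(m,cv2.RETR_EXTERNAL,cv2.CHAIN_APPROX_NONE);return max(cs,key=cv2.contourArea)
def measure(p,C,zb=.0325,show=True):
    """lid centre (z .117), yellow, disc centre (z .026), button"""
    red=mask(p,(0,150,60),(8,255,255))|mask(p,(172,150,60),(180,255,255))|mask(p,(18,120,100),(35,255,255))
    red[:, :]=red; red=cv2.morphologyEx(red,cv2.MORPH_OPEN,np.ones((3,3)))
    n,l,s,c=cv2.connectedComponentsWithStats(mask(p,(18,150,120),(35,255,255)));k=1+s[1:,4].argmax();yc=c[k]
    sel=np.zeros_like(red);cv2.circle(sel,tuple(int(v) for v in yc),55,255,-1);red&=sel
    lid,rl=circ(ray(C,cv2.convexHull(big(red))[:,0],.117))
    hsv=cv2.cvtColor(p,cv2.COLOR_BGR2HSV)
    w=((hsv[...,1]<12)&(hsv[...,2]>70)).astype('u1')*255
    w=cv2.morphologyEx(w,cv2.MORPH_OPEN,np.ones((3,3)))
    c=big(w);P=ray(C,c[:,0],.026);q=np.median(P,0)
    g=P.mean(0)
    # keep outer-rim points by iterating a ring of known radius
    q=lid.copy()[:2]-[.005,.01]
    for t in(.02,.01,.005,.003,.002):
        k=abs(np.hypot(*(P-q).T)-.075)<t; q,_=circ(P[k],.075)
    qf,rs=circ(P[k])
    bl=mask(p,(105,130,60),(128,255,255));cs,_=cv2.findContours(bl,0,1)
    bb=min(cs,key=lambda c:1e9 if cv2.contourArea(c)<150 else abs(np.linalg.norm(ray(C,c[:,0].mean(0),zb)[0]-q)-.105))
    b,rb=circ(ray(C,cv2.convexHull(bb)[:,0],zb))
    ye=ray(C,yc,.117)[0]
    if show: print('lid',lid.round(4),'yel',ye.round(4),'disc',q.round(4),qf.round(4),k.sum(),'btn',b.round(4),'btn dist',np.linalg.norm(b[:2]-q).round(4),'lid-disc',(lid[:2]-q).round(4),'yel-disc',(ye-q).round(4))
    return lid,q,b
E
python3 - <<'E'
from h import *
p=cv2.imread('pics/w1.png');C=cam('wrist');measure(p,C)
_,d=imaging.camera('wrist')
def pt(u,v):
    K,M,e=C;return e+M@(np.linalg.inv(K)@[u,v,1]*np.median(d[v-2:v+3,u-2:u+3]))
for u,v in[(267,69),(230,180),(326,150),(290,182),(281,145),(284,72),(245,100),(411,165),(132,165)]:print(u,v,pt(u,v).round(4))
E
```

```text
lid [0.611  0.049  0.0319] yel [0.6113 0.0493] disc [0.6044 0.0356] [0.6057 0.0354 0.0737] 172 btn [0.501  0.0262 0.015 ] btn dist 0.1038 lid-disc [0.0066 0.0134] yel-disc [0.007  0.0137]
267 69 [0.502  0.0268 0.0428]
230 180 [ 0.6234 -0.02    0.026 ]
326 150 [0.5874 0.096  0.0258]
290 182 [0.6102 0.0492 0.1176]
281 145 [0.5783 0.0412 0.093 ]
284 72 [0.5035 0.0451 0.034 ]
245 100 [5.31e-01 5.00e-04 2.17e-02]
411 165 [0.604  0.1951 0.0359]
132 165 [ 0.6052 -0.1381  0.0251]
```

```bash
python3 - <<'E'
from h import *
p=cv2.imread('pics/w1.png');c=imaging.get_calibration('wrist');_,d=imaging.camera('wrist')
K=c['camera_matrix'];v,u=np.mgrid[0:420,0:560]
P=np.stack([(u-K[0,2])/K[0,0]*d,(v-K[1,2])/K[1,1]*d,d],-1)@c['hand_eye'][:3,:3].T+c['hand_eye'][:3,3]
m=(d>0)&(v>225)&(abs(P[...,1])<.06)&(P[...,2]<.03)&(P[...,2]>-.06)
Q=P[m]
for z in np.arange(-.06,.025,.006):
    k=(Q[:,2]>z)&(Q[:,2]<=z+.006)
    if k.sum()>5:print(round(z,3),k.sum(),'x',np.percentile(Q[k,0],[2,98]).round(4),'y',np.percentile(Q[k,1],[2,98]).round(4))
# pan crescent: dark grey on disc
C=cam('wrist');h=cv2.cvtColor(p,cv2.COLOR_BGR2HSV)
q=proj(C,[[.606,.0355,.042]])[0];print('pan px',q)
for dx,dy in[(-.03,0),(-.03,-.02),(-.02,-.025),(0,-.03),(-.04,-.01),(0.01,-.03)]:
    a=proj(C,[[.606+dx,.0355+dy,.042]])[0].astype(int);print(dx,dy,a,h[a[1],a[0]],p[a[1],a[0]])
E
```

```text
-0.06 6645 x [-0.005   0.0183] y [-0.0502  0.05  ]
-0.054 4080 x [-0.0058  0.0183] y [-0.0463  0.0458]
-0.048 2519 x [-0.0073  0.017 ] y [-0.0421  0.0419]
-0.042 4213 x [-0.0073  0.0135] y [-0.0371  0.0366]
-0.036 2126 x [-0.0073  0.0145] y [-0.0338  0.033 ]
-0.03 1083 x [-0.0065  0.0146] y [-0.0255  0.0247]
-0.024 623 x [-0.0093  0.013 ] y [-0.0108  0.0108]
-0.018 262 x [0.0077 0.0123] y [-0.0129  0.0126]
-0.012 393 x [0.0073 0.0123] y [-0.0132  0.0127]
-0.006 346 x [0.0072 0.0122] y [-0.0133  0.0128]
-0.0 301 x [0.0072 0.0122] y [-0.0131  0.0127]
0.006 233 x [0.0073 0.0122] y [-0.0122  0.0121]
0.012 36 x [0.0112 0.012 ] y [-0.0065  0.0056]
pan px [274.87025342 167.02843146]
-0.03 0 [274 140] [98 31 66] [66 64 58]
-0.03 -0.02 [257 140] [ 45   4 133] [131 133 132]
-0.02 -0.025 [252 149] [150   7  70] [70 68 70]
0 -0.03 [248 167] [120   5  52] [52 51 51]
-0.04 -0.01 [265 131] [  0   4 135] [133 133 135]
0.01 -0.03 [249 175] [105  19  54] [54 52 50]
```

```bash
python3 - <<'E'
import cv2
p=cv2.imread('pics/w1.png')[90:240,200:350];cv2.imwrite('pics/w1c.png',cv2.resize(p,None,fx=4,fy=4,interpolation=cv2.INTER_CUBIC))
E
```

```text
(no output)
```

View pics/w1c.png

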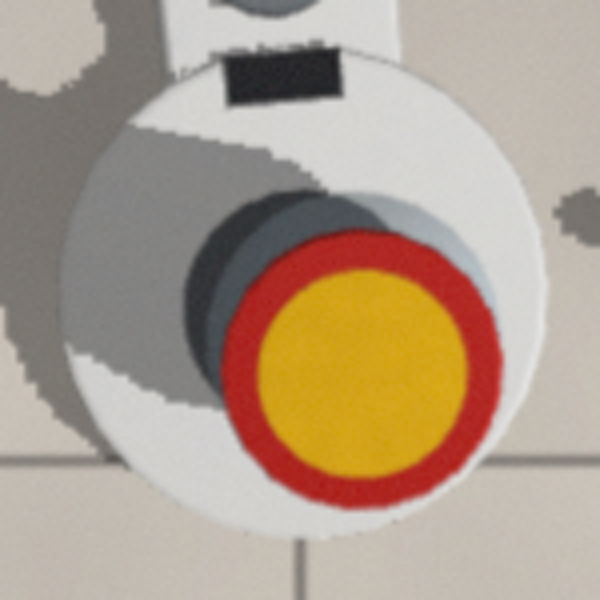

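The crop shows the body rim, with the shadowed dark pan crescent up and to the left of the lid (left edge near crop x=185, top near y=190). I'll refine the centre with radial edge fits.

```bash
cat >> h.py <<'E'
def radial(p,C,c,z,r0,r1,az,sgn=0):
    """edge points on the plane z: strongest radial change between r0 and r1 around c"""
    g=cv2.GaussianBlur(p,(3,3),0).astype(np.float32);rr=np.arange(r0,r1,.0002);out=[];st=[]
    for a in np.radians(az):
        X=np.c_[c[0]+rr*np.cos(a),c[1]+rr*np.sin(a),np.full(len(rr),z)];uv=proj(C,X).astype(np.float32)
        s=cv2.remap(g,uv[None,:,0],uv[None,:,1],cv2.INTER_LINEAR)[0].sum(1)
        ds=np.convolve(s,np.r_[np.ones(5),-np.ones(5)],'same');ds=ds*sgn if sgn else abs(ds);ds[:6]=0;ds[-6:]=0
        i=ds.argmax();out.append(X[i,:2]);st.append(ds[i])
    return np.array(out),np.array(st)
E
python3 - <<'E'
from h import *
p=cv2.imread('pics/w1.png');C=cam('wrist');c=np.array([.606,.0355])
P,s=radial(p,C,c,.026,.066,.084,np.arange(-150,150,5))
print('disc',[x if np.ndim(x)==0 else x.round(4) for x in circ(P[s>60])],circ(P[s>60],.075)[0].round(4))
print((np.hypot(*(P-c).T)*1e3).round(1))
az=np.arange(185,300,5);P,s=radial(p,C,c,.042,.025,.042,az)
print('pan',[x if np.ndim(x)==0 else x.round(4) for x in circ(P[s>60])],circ(P,.035)[0].round(4))
print((np.hypot(*(P-c).T)*1e3).round(1))
l=[.611,.049];P,s=radial(p,C,l,.117,.026,.040,np.arange(0,360,10));print('lid',circ(P)[0].round(4))
for z in(.040,.043):
  b=[.502,.0265];P,s=radial(p,C,b,z,.010,.019,np.arange(0,360,10));print('btn',circ(P)[0].round(4))
E
```

```text
disc [array([0.6061, 0.0357, 0.0732]), np.float64(0.0007155398313187719)] [0.6048 0.0357]
[72.6 72.4 72.4 73.  72.4 72.8 72.8 72.4 72.8 72.6 72.6 73.  72.4 72.8
 74.  73.2 73.6 73.2 73.8 73.8 74.2 73.2 72.6 73.  73.4 73.8 74.2 73.8
 74.  74.4 75.  75.6 67.2 67.2 68.6 70.  71.2 71.8 71.8 71.8 71.  70.2
 68.8 67.8 67.2 74.8 74.8 74.4 74.6 74.6 74.  80.8 79.4 73.8 74.  73.4
 73.4 73.2 72.8 73. ]
pan [array([0.6067, 0.0356, 0.0344]), np.float64(8.17396024714867e-05)] [0.6071 0.0362]
[33.6 33.8 33.8 33.4 33.6 33.8 33.8 33.8 33.6 34.  33.8 33.8 34.  34.
 34.  34.4 34.2 34.2 34.4 34.6 34.4 34.4 34.6]
lid [0.6111 0.0489 0.033 ]
btn [0.5022 0.0271 0.0146]
btn [0.5025 0.0271 0.0143]
```

Emit:
apply_moves(targets=[[[0.02, 0.22, 0, 7, -1], [0.01, 0.22, 0, 7, -1], [0.01, 0.22, 0, 7, -1], [0.02, 0.22, 0, 7, -1], [0.01, 0.22, 0, 7, -1], [0.01, 0.22, 0, 7, -1], [0.01, 0.22, 0, 7, -1], [0.01, 0.22, 0, 7, -1]]])

```text
clock: 2.58
eef_pos: [0.6373, 0.1076, 0.2649]
tool_rot: [-0.473, 0.881, -0.0, 0.0]
ft_force: [0.2, 0.1, -0.6]
grip_width: -0.0003
grasp_force: 0.0
```

Emit:
apply_moves(targets=[[[0.02, 0.22, 0, 7, -1], [0.01, 0.22, 0, 7, -1], [0, 0, -0.8, 0, -1], [0, 0, -0.8, 0, -1], [0, 0, -0.8, 0, -1], [0, 0, -0.8, 0, -1], [0, 0, -0.5, 0, -1], [0, 0, 0, 0, -1]]])

```text
clock: 3.25
eef_pos: [0.6347, 0.124, 0.1108]
tool_rot: [-0.574, 0.819, 0.002, -0.005]
ft_force: [-0.5, 0.5, -0.7]
grip_width: -0.0003
grasp_force: 0.0
```

```bash
python3 - <<'E'
from h import *
o=get_obs();print(o['clock'],o['eef_pos'],R.from_quat(o['tool_rot']).as_euler('xyz',degrees=True),o['ft_force'],o['joint_pos'].round(2))
p,d=imaging.camera('wrist');cv2.imwrite('pics/w2.png',p)
s,_=imaging.camera('scene')
C=cam('scene');
for a,c in blobs(mask(s,(18,150,120),(35,255,255)))[:2]:print(a,c)
for n,lo,hi in[('y',(18,150,100),(35,255,255))]: print(blobs(mask(p,lo,hi))[:2])
E
```

```text
3.25 [0.6347467  0.12401957 0.11082353] [ 179.47091509   -0.31145555 -109.90454337] [-0.45885858  0.49929572 -0.6732887 ] [ 0.19  0.62  0.22  1.19  0.   -1.03]
[(13487, [263.1, 99.9])]
```

View pics/w2.png

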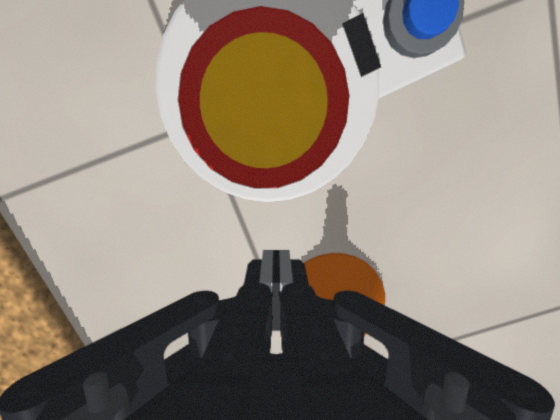

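The view shows the lid ahead of the fingers at (263,98), the button top right, and the funnel behind and to the right of the fingers with clearance.

Emit:
apply_moves(targets=[[[0, 0, -0.5, 0, -1], [0, 0, -0.4, 0, -1], [0, 0, 0, 0, -1], [0, 0, 0, 0, -1], [0, 0, 0, 0, -1]]])

```text
clock: 3.77
eef_pos: [0.6408, 0.1241, 0.083]
tool_rot: [-0.574, 0.819, -0.001, 0.002]
ft_force: [0.4, 0.6, 0.6]
grip_width: 0.0002
grasp_force: 0.0
```

Emit:
apply_moves(targets=[[[0, 0, -0.32, 0, -1], [0, 0, 0, 0, -1], [0, 0, 0, 0, -1], [0, 0, 0, 0, -1]]])

```text
clock: 4.1
eef_pos: [0.64, 0.1237, 0.0689]
tool_rot: [-0.574, 0.819, -0.0, 0.001]
ft_force: [0.3, -0.8, 0.1]
grip_width: 0.0002
grasp_force: 0.0
```

```bash
cat > look.py <<'E'
from h import *
import sys
def lidw(name=None,g=None):
    o=get_obs();C=cam('wrist');p,d=imaging.camera('wrist')
    if name:cv2.imwrite(f'pics/{name}.png',p)
    m=mask(p,(15,120,40),(35,255,255));c=max(blobs(m))[1]
    y=ray(C,c,.117)[0]
    P,s=radial(p,C,y,.117,.026,.040,np.arange(0,360,10));l=circ(P)[0]
    print('t',o['clock'],'tcp',o['eef_pos'].round(4),'F',o['ft_force'].round(2),'yel',y.round(4),'lid',l.round(4),'tcp-lid',(o['eef_pos'][:2]-y).round(4),np.linalg.norm(o['eef_pos'][:2]-y).round(4))
    s,_=imaging.camera('scene')
    print('scene',blobs(mask(s,(15,110,60),(35,255,255)))[:3])
if __name__=='__main__':lidw(*sys.argv[1:])
E
python3 look.py w3
```

```text
t 4.1 tcp [0.64   0.1237 0.0689] F [ 0.35 -0.78  0.07] yel [0.6117 0.0491] lid [0.6129 0.0521 0.0297] tcp-lid [0.0283 0.0746] 0.0798
scene [(5339, [438.6, 262.1]), (3200, [452.8, 65.1]), (1314, [267.1, 45.8])]
```

Emit:
apply_moves(targets=[[[-0.07, -0.2, 0.05, 0, -1], [-0.05, -0.14, 0, 0, -1], [-0.04, -0.1, 0, 0, -1], [-0.03, -0.08, 0, 0, -1], [-0.02, -0.05, 0, 0, -1], [0, 0, 0, 0, -1], [0, 0, 0, 0, -1], [0, 0, 0, 0, -1]]])

```text
clock: 4.87
eef_pos: [0.631, 0.1009, 0.0695]
tool_rot: [-0.573, 0.819, 0.0, 0.0]
ft_force: [0.2, 0.2, 0.1]
grip_width: -0.0
grasp_force: 0.0
```

```bash
python3 look.py w4
```

```text
t 4.8667 tcp [0.631  0.1009 0.0695] F [0.23 0.2  0.13] yel [0.6111 0.0471] lid [0.6117 0.0487 0.0321] tcp-lid [0.02   0.0538] 0.0574
scene [(5303, [438.8, 261.9]), (3271, [450.5, 65.0]), (1097, [261.7, 45.7])]
```

View pics/w4.png

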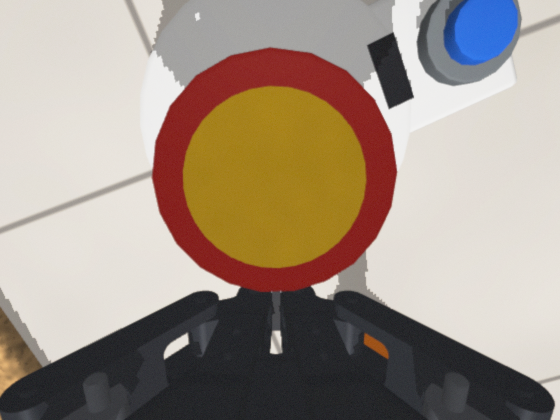

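The lid sits at (275,176), in line with the fingers and fully visible, with a small gap to the fingertips.

Emit:
apply_moves(targets=[[[-0.02, -0.04, 0, 0, -1], [-0.02, -0.04, 0, 0, -1], [-0.01, -0.03, 0, 0, -1], [-0.01, -0.03, 0, 0, -1], [0, 0, 0, 0, -1], [0, 0, 0, 0, -1], [0, 0, 0, 0, -1]]])

```text
clock: 5.55
eef_pos: [0.6285, 0.0951, 0.0695]
tool_rot: [-0.573, 0.819, -0.0, -0.0]
ft_force: [0.5, 0.2, 0.7]
grip_width: 0.0001
grasp_force: 0.0
```

```bash
python3 look.py w5
```

```text
t 5.55 tcp [0.6285 0.0951 0.0695] F [0.51 0.22 0.68] yel [0.6103 0.0446] lid [0.6108 0.0462 0.0321] tcp-lid [0.0182 0.0504] 0.0536
scene [(5324, [438.7, 261.9]), (3298, [449.7, 65.1]), (1031, [260.0, 45.6])]
```

Emit:
apply_moves(targets=[[[-0.01, -0.03, 0, 0, -1], [-0.01, -0.03, 0, 0, -1], [-0.01, -0.03, 0, 0, -1], [-0.01, -0.03, 0, 0, -1], [-0.01, -0.03, 0, 0, -1], [-0.01, -0.02, 0, 0, -1], [0, 0, 0, 0, -1], [0, 0, 0, 0, -1]]])

```text
clock: 6.32
eef_pos: [0.6261, 0.0881, 0.0695]
tool_rot: [-0.573, 0.819, -0.0, -0.0]
ft_force: [-0.1, -0.1, -0.8]
grip_width: -0.0004
grasp_force: 0.0
```

```bash
python3 look.py w6
```

```text
t 6.3167 tcp [0.6261 0.0881 0.0695] F [-0.05 -0.07 -0.83] yel [0.608  0.0377] lid [0.6085 0.0393 0.0321] tcp-lid [0.0181 0.0505] 0.0536
scene [(5325, [438.8, 261.9]), (3331, [449.1, 65.1]), (955, [258.0, 45.5])]
```

Emit:
apply_moves(targets=[[[-0.01, -0.02, 0, 0, -1], [-0.01, -0.03, 0, 0, -1], [-0.01, -0.02, 0, 0, -1], [0, 0, 0, 0, -1], [0, 0, 0, 0, -1], [0.02, 0.06, 0, 0, -1], [0.07, 0.2, 0, 0, -1], [0.1, 0.3, 0, 0, -1]]])

```text
clock: 7.08
eef_pos: [0.6327, 0.1078, 0.0696]
tool_rot: [-0.573, 0.82, -0.0, -0.0]
ft_force: [0.4, 0.3, 0.4]
grip_width: -0.0001
grasp_force: 0.0
```

Emit:
apply_moves(targets=[[[0, 0, 0.6, 0, -1], [0, 0, 0.9, 0, -1], [0, 0, 0.9, 0, -1], [0, -0.2, 0.9, 0, -1], [0, -0.2, 0.9, 0, -1], [0, 0, 0.6, 0, -1], [0, 0, 0, 0, -1], [0, 0, 0, 0, -1]]])

```text
clock: 7.75
eef_pos: [0.6339, 0.0932, 0.2639]
tool_rot: [-0.574, 0.819, -0.001, 0.002]
ft_force: [0.3, 0.4, -0.6]
grip_width: 0.0002
grasp_force: 0.0
```

```bash
cat > full.py <<'E'
from h import *
import sys
def full(name,pan=np.array([.6065,.0358])):
    o=get_obs();C=cam('wrist');p,d=imaging.camera('wrist');cv2.imwrite(f'pics/{name}.png',p)
    print('t',o['clock'],'tcp',o['eef_pos'].round(4),'cam',C[2].round(3))
    m=mask(p,(15,120,40),(35,255,255));sel=[c for a,c in blobs(m) if np.linalg.norm(ray(C,c,.117)[0]-pan)<.03];y=ray(C,sel[0],.117)[0]
    P,s=radial(p,C,y,.117,.028,.038,np.arange(0,360,10));l=circ(P)[0]
    print('yel',y.round(4),'lid',l.round(4))
    P,s=radial(p,C,pan,.026,.068,.080,np.arange(0,360,5));k=abs(np.hypot(*(P-pan).T)-.0735)<.004
    print('disc',circ(P[k])[0].round(4),k.sum())
    P,s=radial(p,C,pan,.042,.030,.039,np.arange(0,360,5));print('pan r',(np.hypot(*(P-pan).T)*1e3).round(0).astype(int).tolist())
    b=[.5025,.0271];P,s=radial(p,C,b,.042,.010,.019,np.arange(0,360,10));b=circ(P)[0];print('btn',b.round(4),np.linalg.norm(b[:2]-pan))
full(sys.argv[1])
E
python3 full.py w7
```

```text
t 7.75 tcp [0.6339 0.0932 0.2639] cam [0.609 0.028 0.389]
yel [0.6076 0.0361] lid [0.6078 0.0363 0.0327]
disc [0.6065 0.0353 0.0735] 69
pan r [32, 32, 33, 33, 33, 33, 33, 33, 34, 34, 34, 34, 34, 34, 34, 34, 34, 34, 34, 34, 34, 34, 34, 33, 33, 33, 33, 32, 32, 32, 31, 31, 31, 31, 31, 31, 31, 31, 31, 31, 31, 38, 38, 38, 38, 38, 38, 38, 38, 38, 38, 38, 38, 38, 38, 38, 38, 38, 38, 38, 38, 31, 31, 31, 31, 31, 31, 31, 31, 31, 31, 32]
btn [0.5005 0.0275 0.0155] 0.10637115776299319
```

View pics/w7.png

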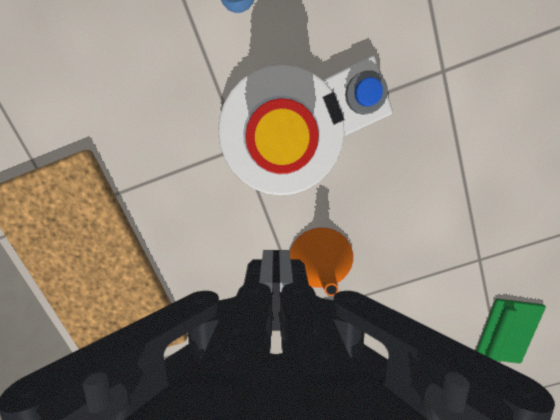

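The wrist view from nearly overhead shows the lid at (282,135) concentric with the body at (281,130), about 1.5 mm off. I'll press the button now.

Emit:
apply_moves(targets=[[[-0.8, -0.4, 0, -7, -1], [-0.8, -0.4, 0, -7, -1], [-0.8, -0.4, 0, -7, -1], [-0.8, -0.4, 0, -7, -1], [-0.1, -0.05, 0, -7, -1], [0, 0, 0, -7, -1], [0, 0, 0, -7, -1], [0, 0, 0, -7, -1]]])

```text
clock: 8.47
eef_pos: [0.4992, 0.0263, 0.2595]
tool_rot: [-0.119, 0.993, 0.0, -0.002]
ft_force: [-0.4, -0.2, 0.2]
grip_width: -0.0001
grasp_force: 0.0
```

Emit:
apply_moves(targets=[[[0, 0, -0.8, -7, -1], [0, 0, -0.8, -7, -1], [0, 0, -0.8, 0, -1], [0, 0, -0.8, 0, -1], [0, 0, -0.8, 0, -1], [0, 0, -0.2, 0, -1], [0, 0, 0, 0, -1], [0, 0, 0, 0, -1]]])

```text
clock: 9.13
eef_pos: [0.5002, 0.0263, 0.0931]
tool_rot: [-0.0, 1.0, -0.0, -0.001]
ft_force: [-0.2, -0.4, 1.5]
grip_width: 0.0001
grasp_force: 0.0
```

Emit:
apply_moves(targets=[[[0, 0, -0.4, 0, -1], [0, 0, 0, 0, -1], [0, 0, 0, 0, -1], [0, 0, 0, 0, -1]]])

```text
clock: 9.47
eef_pos: [0.5017, 0.0261, 0.0792]
tool_rot: [0.0, 1.0, 0.0, 0.001]
ft_force: [0.9, 0.0, 0.7]
grip_width: 0.0002
grasp_force: 0.0
```

Now at about (0.5017, 0.026), z 0.079, with contact expected near 0.060. I'll press in steps.

Emit:
apply_moves(targets=[[[0, 0.02, -0.2, 0, -1], [0, 0, -0.2, 0, -1], [0, 0, -0.05, 0, -1], [0, 0, 0, 0, -1], [0, 0, 0, 0, -1]]])

```text
clock: 9.88
eef_pos: [0.5002, 0.0268, 0.0594]
tool_rot: [0.0, 1.0, 0.0, -0.0]
ft_force: [-0.4, -0.6, 1.2]
grip_width: 0.0003
grasp_force: 0.7
```

Emit:
apply_moves(targets=[[[0, 0, -0.05, 0, -1], [0, 0, -0.03, 0, -1], [0, 0, 0, 0, -1], [0, 0, 0, 0, -1]]])

```text
clock: 10.22
eef_pos: [0.5005, 0.0268, 0.0564]
tool_rot: [0.0, 1.0, 0.0, -0.0]
ft_force: [-1.4, -0.5, 2.4]
grip_width: -0.0003
grasp_force: 1.5
```

Emit:
apply_moves(targets=[[[0, 0, -0.05, 0, -1], [0, 0, 0, 0, -1], [0, 0, 0, 0, -1], [0, 0, 0, 0, -1]]])

```text
clock: 10.55
eef_pos: [0.5006, 0.0268, 0.055]
tool_rot: [0.0, 1.0, 0.0, 0.0]
ft_force: [-3.0, 0.8, 8.6]
grip_width: -0.0001
grasp_force: 4.0
```

Emit:
apply_moves(targets=[[[0, 0, -0.04, 0, -1], [0, 0, 0, 0, -1], [0, 0, 0, 0, -1], [0, 0, 0, 0, -1]]])

```text
clock: 10.88
eef_pos: [0.5006, 0.0268, 0.0548]
tool_rot: [0.0, 1.0, 0.0, 0.001]
ft_force: [-6.5, -0.4, 19.0]
grip_width: -0.0004
grasp_force: 9.1
```

Emit:
apply_moves(targets=[[[0, 0, 0.1, 0, -1], [0, 0, 0.2, 0, -1], [0, 0, 0.5, 0, -1], [0, 0, 0.9, 0, -1], [0, 0, 0.9, 0, -1], [0, 0, 0.9, 0, -1], [0, 0, 0.9, 0, -1], [0, 0, 0.7, 0, -1]]])

```text
clock: 11.55
eef_pos: [0.5012, 0.0267, 0.2599]
tool_rot: [0.0, 1.0, 0.0, 0.002]
ft_force: [0.9, -0.6, -0.5]
grip_width: -0.0001
grasp_force: 0.0
```

Emit:
apply_moves(targets=[[[0.7, 0, 0, 0, -1], [0.9, 0, 0, 0, -1], [0.9, 0, 0, 0, -1], [0.8, 0, 0, 0, -1], [0, 0, 0, 0, -1], [0, 0, 0, 0, -1], [0, 0, 0, 0, -1]]])

```text
clock: 12.13
eef_pos: [0.6319, 0.0267, 0.2558]
tool_rot: [0.0, 1.0, -0.0, -0.001]
ft_force: [-0.7, -0.0, 0.5]
grip_width: 0.0001
grasp_force: 0.0
```

```bash
python3 full.py w8; python3 - <<'E'
from h import *
p=cv2.imread('pics/w8.png');C=cam('wrist');_,d=imaging.camera('wrist')
K,M,e=C;u,v=proj(C,[[.502,.027,.043]])[0].round().astype(int)
print(u,v,(e+M@(np.linalg.inv(K)@[u,v,1]*np.median(d[v-2:v+3,u-2:u+3]))).round(4),get_obs()['ft_force'])
E
```

```text
t 12.1333 tcp [0.6319 0.0267 0.2558] cam [0.562 0.027 0.381]
yel [0.6073 0.0366] lid [0.6069 0.0362 0.0328]
disc [0.6064 0.0353 0.0735] 72
pan r [36, 38, 35, 33, 34, 36, 33, 35, 38, 32, 32, 38, 38, 38, 37, 36, 34, 33, 31, 31, 38, 38, 38, 36, 35, 34, 34, 34, 34, 34, 34, 34, 34, 34, 34, 38, 38, 38, 35, 35, 35, 35, 35, 35, 35, 36, 36, 35, 36, 36, 35, 35, 35, 36, 36, 37, 38, 38, 31, 31, 31, 33, 35, 36, 37, 38, 38, 31, 34, 35, 38, 36]
btn [0.502  0.0266 0.0143] 0.1049070723583376
276 69 [0.5017 0.0268 0.0424] [-0.52278902 -0.92786641 -0.1509844 ]
```

View pics/w8.png

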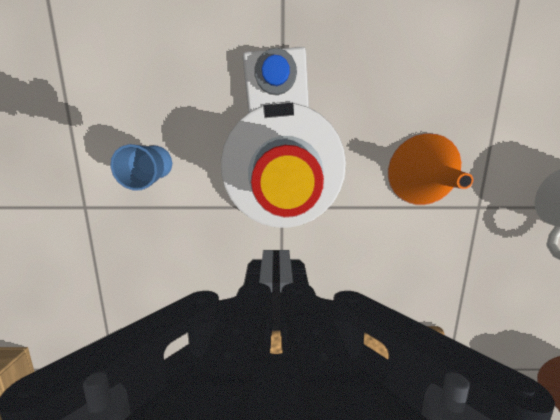

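The lid is at (287,181), about 1 mm from the pan's centre. The button at (276,70) is back up at z of about 0.042, and the funnel and egg cup have not moved. I'll hand in.

```bash
python3 -c "
from workcell import order
print(order.job_done())"
```

```text
the job is handed in; nothing more can be done
None
```

By my last camera measurement the jar stands about 1 mm from the pan's centre, the tare button was pressed to its stop and is back up, the funnel and egg cup look unmoved, and the job is handed in (no verdict was returned).

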